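# Start the loaded microcentrifuge

## Task

The microcentrifuge is loaded: start it. Switch it on at the mains rocker by pressing down the raised end that is nearer you, then push the open lid down until its latch catches and it stays shut, and last press the wide start key fully in and let it come back up. Only push with the fingers: leave the round stop key alone, do not lift or shove the machine, and do not disturb the bottle, tube rack and tip box beside it.

Things in the scene. Friction and masses are not known exactly. Their poses are not given: they have to be found in the camera images.
- centrifuge: White microcentrifuge, 240 deep (x) x 226 wide (y) x 123 mm high, 4.2 kg, loose on rubber feet. Origin under its centre; x points front to rear, z up; front faces the robot. Front 70 mm of its top: panel sloping 0.26 rad, rising to the rear, centre at x -85, z 85 mm. Along it: rocker at y +83, flat display +27, start key -30, round stop key -85 mm. Deck under the lid at z 100 mm.
- rocker (a joint): Black snap-action mains rocker, 34 mm (up the slope) x 22 mm, two faces with a crease between, 4 mm above the panel. 0 rad = off: near (lower) half raised 0.35 rad, far half level. 0.35 = on: near half pressed level. About 3 to 4 N on the near end; past mid throw it snaps over and stays, short of that it springs back. Press outside the crease only, or the rising far half blocks.
- rocker_near (a point): Point to press: top of the rocker's raised near half, 16 mm from the crease, 1 mm from its end; 9.5 mm above the panel when off, 4 mm when on (the bezel round it stands 2 mm). When off its z axis is the panel's outward normal, its x axis points up the slope, away from the robot.
- lid (a joint): Lid, 164 deep x 218 wide x 17 mm thick, round clear window, hinged along its rear edge. 0 rad = shut and latched; grows as it opens (starts 0.6 to 0.95). The stiff hinge keeps it where left when wide open; below about 0.3 rad it springs up again unless pushed fully home, where a latch holds it. About 2 N at the lip, 5 to 6 N to get past the latch in the last 15 mm.
- lid_lip (a point): Top of the 70 mm wide lip at the middle of the lid's free front edge, 10 mm behind its very front; 167 mm from the hinge line along the lid and 14.5 mm square above it; 118 mm above the bench when shut. Push here or up to 30 mm nearer the hinge, down from above. z axis square to the lid's outer face, x axis towards the hinge.
- lid_hinge (a point): Middle of the lid's hinge line (along the machine's y axis), at x +116 mm, z 103.5 mm in the machine's frame; axes as the machine's.
- start_key (a joint): Start key: wide rectangular grey key, 34 mm wide (y) by 22 mm, standing 7 mm above the panel. 0 = up, 0.004 m = fully pressed (bottoms 3 mm above the panel), along the panel's normal; sprung, 1.6 N to start and 4.8 N fully down.
- start_top (a point): Centre of the start key's top face; z axis = outward normal of the panel, x axis up the slope.
- stop_key (a joint): Stop and lid-release key: round grey key, 18 mm across, standing 7 mm above the panel, 55 mm to the right (-y) of the start key; 0 = up, 0.004 m = pressed. Must not be pressed.
- stop_top (a point): Centre of the stop key's top face.
- bottle: Bystander: amber reagent bottle, 60 mm across, 130 mm high, standing beside the machine. Origin at the centre of its underside.
- rack: Bystander: blue tube rack, 170 x 70 x 30 mm, with tubes 12 mm higher. Origin at the centre of its underside.
- tip_box: Bystander: grey tip box with a clear lid, 85 x 120 x 72 mm. Origin at the centre of its underside.

How it is judged (in metres and radians):
On the way, in this order (a step that is already met when the one before it is completed fails the run):
1. the mains rocker is switched on (value of joint rocker above 0.28 rad), for 0.1 s.
2. the lid is pushed shut (value of joint lid below 0.015 rad), for 0.2 s.
3. the start key is pressed fully in (value of joint start_key above 0.003 m), for 0.05 s.
At the end, for the whole second after the job is handed in: The rocker is on (over 0.28 rad), the lid is latched shut (under 0.015 rad, 2.5 mm at the lip), the start and stop keys are up (within 1 mm), and the machine stands level, at rest and within 20 mm of where it was (value of joint rocker above 0.28 rad and value of joint lid below 0.015 rad and value of joint each of start_key, stop_key below 0.001 m and distance of centrifuge from where it was at the start of the episode below 0.02 m and angle between centrifuge's own z axis and vertical below 0.03 rad and linear speed of centrifuge below 0.01 m/s); the robot touches nothing.
It fails at once if the lid is shut before the machine is switched on (value of joint lid below 0.1 rad and value of joint rocker below 0.17 rad).
It fails at once if the start key is pressed before the machine is on and the lid shut (value of joint start_key above 0.002 m and (value of joint lid above 0.05 rad or value of joint rocker below 0.17 rad)).
It fails at once if the stop key is pressed (value of joint stop_key above 0.002 m).
It fails at once if the machine is lifted, tipped (10 mm, 0.06 rad) or shoved (20 mm) (height (world z) of centrifuge above 0.01 m or angle between centrifuge's own z axis and vertical above 0.06 rad or distance of centrifuge from where it was at the start of the episode above 0.02 m).
It fails at once if the bottle, rack or tip box is lifted, or moved more than 15 mm (distance of any of bottle, rack, tip_box from where it was at the start of the episode above 0.015 m).
It also fails if it takes over 54 s, if anything falls off the work surface, if the arm or the gripper's body presses on something with over 40 N, if the wrist force passes 120 N, or if a joint passes its speed limit or range.

## Robot

A 7-joint arm with a two-finger parallel gripper is mounted at the origin on the work surface. World frame = base frame: x ahead of the robot, y to its left, z up, the work surface at z = 0. Lengths are in mm, angles in rad, forces in N, time in s.
With the tool pointing down it reaches from about 400 to 875 mm from the base axis. Payload 4.4 kg.
Tool frame: the origin (TCP) lies at the very end of the fingers, on their centre line; the grasp point (between the pads) lies 19 mm behind it (ctrl.grasp_offset is the distance from the TCP to the grasp point, in mm); z points along the fingers, y is the line along which they close (so a half turn about z gives the same grasp; the last joint's range is limited). The gripper opens to 85 mm and grips with 20 to 120 N. Pads are 22 mm wide; open, the fingers measure 114 mm over their backs; the gripper's body (76 mm by 85 mm) begins 54 mm behind the grasp point. The pads swing forward as they close: fully open they stand 13 mm farther back than shut.
Start: joints at [1.044, 0.628, 0.038, 1.517, -0.027, 0.996, -0.02], TCP at [289.06, -582.204, 231.313] pointing down, gripper open.
Joint ranges: [-3.06, 3.06], [-0.37, 2.12], [-1.25, 1.32], [0.18, 2.47], [-1.1, 4.24], [0.23, 1.98], [-2.94, 2.94]. Speed limits (rad/s): [2.57, 2.57, 3.14, 3.14, 3.14, 3.14, 3.14].

## Interface

Orientations are given as [roll, pitch, yaw] about the fixed x, y, z axes, in that order (R = Rz(yaw) Ry(pitch) Rx(roll)).
In Python, from cell import status, cams, ctrl gives the robot as it stands.
- The arm moves only by the tool move_arm, never from a script. Its argument "plan" is a list of rows, each a list of 3 entries, a list of its own where there are three numbers: the shift along the world's x, y, z in mm, then the turn, a rotation vector about the world's x, y, z in degrees, then the opening, from 0 (shut) to 1 (fully open). In form: [[[x, y, z], [wx, wy, wz], gripper], ...]. A call has 1 to 10 rows; each row shifts and turns the commanded pose from where the row before left it; what a row does not reach is not made up. A row lasts 1/8 s, in which the tool goes at most 62.5 mm and 10.7 degrees, less where a joint would pass 70% of its speed; a pose out of reach is approached as far as the arm can. A call with a gripper value outside its range is refused whole. The fingers move at their own pace and stop on an object; the grip force is fixed at half the most. Time passes only in rows, so rows that do not move let the fingers close. It gives the time, the measured TCP pose, the force, the opening and the grip force at its end, in the units of the state.
- status.read_state(): the state, without advancing time (a new reading comes with each control period).
- cams.get_image(name): name is "scene" or "side" or "wrist"; returns the picture (420x560x3 uint8, blue, green, red); there is no depth.
- cams.camera_params(name): a dict with "K" (3x3 intrinsics, pixels), "pose" (4x4, takes a point from camera to world coordinates); the wrist camera has in their place "tool_from_camera" (4x4, takes a point from camera to tool coordinates, whose origin is the TCP and whose axes are the flange's). Camera axes: x right, y down, z forward; pixel columns grow to the right and rows downward; lengths in mm; the calibration is good to about 2 mm. A picture is of the moment at which its call begins: read the wrist's pose just before it. camera_params takes no time and is no camera call.
- ctrl.finish_job(): hands the job in; it is judged then, once.
The state is a dict: "clock": time; "qpos": joint angles; "qd": joint speeds; "tau": joint torques, N m; "eef_pos": TCP position; "tool_rot": TCP orientation; "force": force on the tool from outside, world axes, zero at the start; "torque": the same for the moment, N m; "width": finger opening in mm; "gripper_force": force on a finger pad.
Only numpy, scipy, OpenCV 4.12 (cv2) and the standard library are available. Lean on these libraries where they do the work, as an engineer would, in place of code of your own. Each camera call takes 0.05 s, during which the arm holds its last target. There are 200 camera calls.

## Working session

There is one attempt and no reset: what is moved stays moved. The work goes in short steps, Python scripts to look and compute and a tool call to move; the robot and the scene stay as the last step left them, time stands still between calls to the robot, and variables do not carry over. Pictures are saved under pics/ and viewed, at most 10 in all, crops included, and the job is handed in when it is done.

Besides the shell and the picture viewer there is one more tool, called as name(argument=value, ...), one argument or row to a line, values as JSON. move_arm: Moves the arm, as the interface text tells. Its arguments: {"type":"object","properties":{"plan":{"type":"array","items":{"type":"array"}}},"required":["plan"]}

```bash
mkdir -p pics; ls; python3 - <<'E'
from cell import status,cams
import cv2
s=status.read_state();print(s['clock'],s['eef_pos'],s['tool_rot'],s['width'],s['force'])
for n in ['scene','side']:
    cv2.imwrite(f'pics/{n}0.png',cams.get_image(n)); p=cams.camera_params(n);print(n,p['K'].round(1).tolist() if hasattr(p['K'],'round') else p['K'],p['pose'])
print(cams.camera_params('wrist'))
E
```

```text
pics
0.0 [ 288.81458883 -581.61703409  230.40859182] [-3.13971989e+00 -1.44047789e-05  4.60798926e-01] 85.43610955611315 [ 0.16370346 -0.25826298 -0.33372215]
scene [[405.9, 0.0, 284.8], [0.0, 405.9, 208.1], [0.0, 0.0, 1.0]] [[ 5.76107855e-02  8.27771354e-01 -5.58099976e-01  1.20476132e+03]
 [ 9.98333562e-01 -4.96329197e-02  2.94392981e-02  8.75587599e+01]
 [-3.33112361e-03 -5.58865958e-01 -8.29251316e-01  9.34705556e+02]
 [ 0.00000000e+00  0.00000000e+00  0.00000000e+00  1.00000000e+00]]
side [[474.5, 0.0, 278.0], [0.0, 474.5, 210.1], [0.0, 0.0, 1.0]] [[-8.42113276e-01 -4.00187214e-01  3.61518221e-01  2.38389436e+02]
 [-5.38983423e-01  6.47511493e-01 -5.38726030e-01  6.95110766e+02]
 [-1.84959341e-02 -6.48520671e-01 -7.60972299e-01  9.60068643e+02]
 [ 0.00000000e+00  0.00000000e+00  0.00000000e+00  1.00000000e+00]]
{'K': array([[306.3656516 ,   0.        , 280.44854993],
       [  0.        , 306.3656516 , 210.90983716],
       [  0.        ,   0.        ,   1.        ]]), 'tool_from_camera': array([[-5.01342169e-05, -9.51307759e-01, -3.08242672e-01,
         8.04982645e+01],
       [ 9.99999995e-01, -2.24853198e-05, -9.32504164e-05,
         3.76685547e-01],
       [ 8.17789096e-05, -3.08242675e-01,  9.51307756e-01,
        -1.43260173e+02],
       [ 0.00000000e+00,  0.00000000e+00,  0.00000000e+00,
         1.00000000e+00]])}
```

View pics/scene0.png

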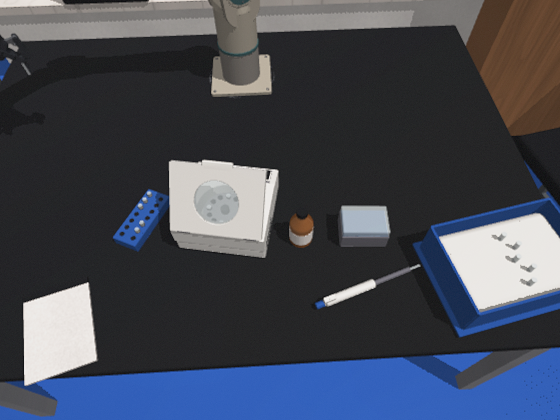

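View pics/side0.png

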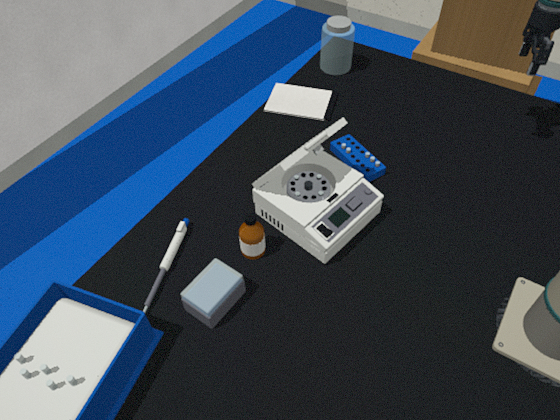

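The scene view shows the machine at about (220,210) with its open lid hiding the panel, the rack at its left, and the bottle and tip box at its right. The side view shows the panel at (345,215) with rocker, display and keys. I'll zoom in.

```bash
python3 - <<'E'
import cv2
a=cv2.imread('pics/side0.png')[110:262,240:400]
cv2.imwrite('pics/side0c.png',cv2.resize(a,None,fx=3.9,fy=3.9,interpolation=cv2.INTER_CUBIC))
E
```

```text
(no output)
```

View pics/side0c.png

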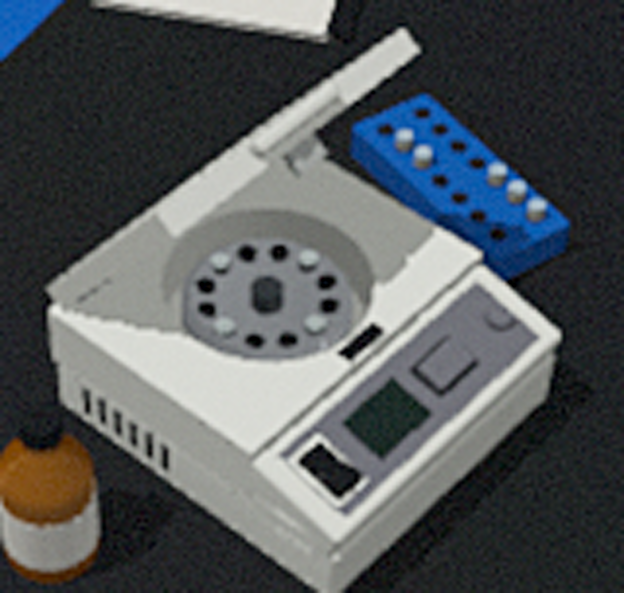

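The crop shows the bezel centre at about (328,473), display (387,417), start key (447,363), stop key (500,317) and panel corners at (335,548), (560,335), (253,455), (482,263). I'll fit the pose to these.

```bash
cat > h.py <<'E'
import numpy as np
from cell import cams,status
from scipy.optimize import least_squares
from scipy.spatial.transform import Rotation as R
def cam(n):
    p=cams.camera_params(n); return np.array(p['K']),np.array(p['pose'])
def proj(P,c):
    K,T=c; q=(np.atleast_2d(P)-T[:3,3])@T[:3,:3]; q=q@K.T; return q[:,:2]/q[:,2:]
def panel(u,y,h):  # up-slope, y, height above the panel
    s,c=np.sin(.26),np.cos(.26); return np.array([-85+u*c-h*s,y,85+u*s+h*c])
def lidpt(d,y,h,a):
    return np.array([116-d*np.cos(a)+h*np.sin(a),y,103.5+d*np.sin(a)+h*np.cos(a)])
def world(P,m):
    x,y,w=m; return np.atleast_2d(P)@R.from_euler('z',w).as_matrix().T+[x,y,0]
E
python3 - <<'E'
from h import *
S=cam('side');C=cam('scene')
M=np.array([panel(0,83,2),panel(0,27,1),panel(0,-30,7),panel(0,-85,7),[-120,113,75.7],[-120,-113,75.7],[-50,113,94.3],[-50,-113,94.3]])
px=np.array([[328,473],[387,417],[447,363],[500,317],[335,548],[560,335],[253,455],[482,263]])/3.9+[240,110]
r=least_squares(lambda m:(proj(world(M,m),S)-px).ravel(),[600,0,0],x_scale=[100,100,1],loss='soft_l1')
print(r.x,r.fun.reshape(-1,2).round(1).tolist())
m=r.x
lp=np.array([[202.5,161.5],[233,163]])
f=lambda a:(proj(world([lidpt(177,35,14.5,a[0]),lidpt(177,-35,14.5,a[0])],m),C)[::-1]-lp).ravel()
for a0 in(.6,.8,.95):
    q=least_squares(f,[a0]);print(q.x,q.fun)
# scene: rear-lid/hinge check and machine bottom rear corners
print(proj(world([[120,113,0],[120,-113,0],[120,113,100],[120,-113,100]],m),C).round(0).tolist())
for n,P in dict(rock=panel(-16,83,9.5),start=panel(0,-30,7),stop=panel(0,-85,7),lip=lidpt(167,0,14.5,q.x[0]),hinge=[116,0,103.5]).items(): print(n,world(P,m).round(1))
for n,v,u,z in(('side',(252,255),0,0),('side',(243,0),0,0)):pass
E
```

```text
[ 5.95794100e+02 -2.34362396e+01 -1.97481561e-01] [[-0.3, -0.3], [-0.3, 0.7], [-0.0, 0.1], [0.1, -0.3], [0.6, -0.8], [1.5, 0.0], [-1.0, 1.5], [-0.1, -0.4]]
[0.92858383] [-0.22687509 -0.85673761  0.49341233  0.98725116]
[0.92858383] [-0.22687522 -0.85673748  0.49341223  0.98725129]
[0.92858383] [-0.22687531 -0.8567374   0.49341216  0.98725137]
[[266.0, 261.0], [180.0, 250.0], [264.0, 242.0], [171.0, 231.0]]
rock [[511.2  78.1  90.1]]
start [[504.8 -35.8  91.8]]
stop [[494.  -89.8  91.8]]
lip [[622.8 -28.8 245.9]]
hinge [[709.5 -46.2 103.5]]
```

```bash
cat >> h.py <<'E'
m0=np.array([595.8,-23.4,-.1975])
def Rp(a=.26): # tool along panel normal (a=0: vertical), x up the slope
    return R.from_euler('z',m0[2])*R.from_matrix(np.array([[np.cos(a),0,np.sin(a)],[0,-1,0],[np.sin(a),0,-np.cos(a)]]).T)
def delta(P,Rt,m=m0):
    s=status.read_state(); w=(Rt*R.from_euler('xyz',s['tool_rot']).inv()).as_rotvec(degrees=True)
    d=world(P,m)[0]-s['eef_pos']
    print('t',round(s['clock'],2),'d',d.round(1),'w',w.round(1),np.linalg.norm(d).round(),np.linalg.norm(w).round(),'F',np.round(s['force'],1),'width',round(s['width'],1)); return d,w
E
python3 - <<'E'
from h import *
print(Rp().as_matrix().round(2))
delta(panel(-20,83,80),Rp())
E
```

```text
[[ 0.95 -0.2   0.25]
 [-0.19 -0.98 -0.05]
 [ 0.26  0.   -0.97]]
t 0.1 d [200.8 664.2 -73.3] w [  1.9 -15.1 -37.5] 698.0 40.0 F [-0.3 -0.4  0.3] width 85.3
```

move_arm(
  plan=[
    [[12, 42, 0], [0.1, -1, -2.4], 0],
    [[12, 42, 0], [0.1, -1, -2.4], 0],
    [[12, 42, 0], [0.1, -1, -2.4], 0],
    [[12, 42, 0], [0.1, -1, -2.4], 0],
    [[12, 42, 0], [0.1, -1, -2.4], 0],
    [[12, 42, 0], [0.1, -1, -2.4], 0],
    [[12, 42, 0], [0.1, -1, -2.4], 0],
    [[12, 42, 0], [0.1, -1, -2.4], 0],
  ],
)

```text
clock: 1.1
eef_pos: [385.2, -244.8, 231.2]
tool_rot: [3.115, -0.138, 0.125]
force: [1.4, -0.3, 0.1]
width: -0.3
gripper_force: 0.0
```

move_arm(
  plan=[
    [[12, 41, 0], [0.1, -1, -2.4], 0],
    [[12, 41, 0], [0.1, -1, -2.4], 0],
    [[12, 41, 0], [0.1, -1, -2.4], 0],
    [[12, 41, -5], [0.1, -1, -2.4], 0],
    [[12, 41, -10], [0.1, -1, -2.4], 0],
    [[12, 41, -10], [0.1, -1, -2.4], 0],
    [[12, 41, -10], [0.1, -1, -2.4], 0],
    [[12, 41, -10], [0.1, 0, 0], 0],
    [[0, 0, 0], [0, 0, 0], 0],
  ],
)

```text
clock: 2.22
eef_pos: [481.4, 85.8, 185.4]
tool_rot: [3.131, -0.258, -0.163]
force: [-0.4, -0.2, 0.0]
width: -0.1
gripper_force: 0.0
```

```bash
python3 - <<'E'
from h import *
import cv2
delta(panel(-20,83,80),Rp())
s=status.read_state()
a=cams.get_image('wrist');cv2.imwrite('pics/w1.png',a)
np.save('w1.npy',np.r_[s['eef_pos'],s['tool_rot']])
E
```

```text
t 2.23 d [  8.2  -3.3 -28.3] w [ 0.5 -0.2 -1.8] 30.0 2.0 F [-0.4 -0.2  0. ] width -0.1
```

View pics/w1.png

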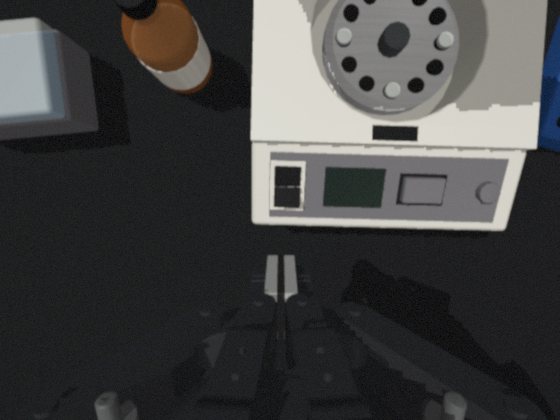

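The wrist view shows the bezel centre at about (288,186), display (355,187), start key (423,190), stop key (488,192) and front corners at (252,222), (509,228). The bottle and tip box are well to the left. I'll refit using both cameras.

```bash
python3 - <<'E'
from h import *
S=cam('side');p=cams.camera_params('wrist');v=np.load('w1.npy')
T=np.eye(4);T[:3,:3]=R.from_euler('xyz',v[3:]).as_matrix();T[:3,3]=v[:3]
W=(np.array(p['K']),T@np.array(p['tool_from_camera']))
M=np.array([panel(0,83,2),panel(0,27,1),panel(0,-30,7),panel(0,-85,7),[-120,113,75.7],[-120,-113,75.7]])
px=np.array([[328,473],[387,417],[447,363],[500,317],[335,548],[560,335]])/3.9+[240,110]
pw=np.array([[288,186],[355,187],[423,190],[488,192],[252,223],[509,229]])
for k in(0,1):
    f=lambda m:np.r_[(proj(world(M,m),S)-px).ravel()*k,(proj(world(M,m),W)-pw).ravel()]
    r=least_squares(f,[600,0,0],x_scale=[100,100,1],loss='soft_l1');print(r.x,(proj(world(M,r.x),W)-pw).round(1).tolist())
E
```

```text
[ 5.96729347e+02 -2.59946050e+01 -1.87491650e-01] [[-0.4, -0.5], [-1.0, -0.3], [1.5, -0.1], [2.6, -0.6], [0.1, 1.4], [-1.9, 0.8]]
[ 5.96788513e+02 -2.55020552e+01 -1.87717203e-01] [[-1.0, -0.5], [-1.6, -0.3], [0.9, -0.0], [2.0, -0.5], [-0.5, 1.4], [-2.5, 0.8]]
```

```bash
sed -i 's/^m0=.*/m0=np.array([596.5,-25,-.19])/' h.py; python3 - <<'E'
from h import *
delta(panel(-20,83,20),Rp())
n=world(panel(0,0,1),m0)-world(panel(0,0,0),m0);print(n)
E
```

```text
t 2.27 d [ 23.9  -6.1 -86.5] w [ 0.6 -0.3 -1.2] 90.0 1.0 F [-0.5 -0.6  0.7] width 0.1
[[-0.25245419  0.04855195  0.96638998]]
```

move_arm(
  plan=[
    [[6, -2, -22], [0.3, -0.1, -0.6], 0],
    [[6, -2, -22], [0.3, -0.2, -0.6], 0],
    [[6, -1, -22], [0, 0, 0], 0],
    [[6, -1, -20.5], [0, 0, 0], 0],
    [[0, 0, 0], [0, 0, 0], 0],
    [[1, -0.2, -3.9], [0, 0, 0], 0],
    [[0.5, -0.1, -1.9], [0, 0, 0], 0],
    [[0.5, -0.1, -1.9], [0, 0, 0], 0],
    [[0.5, -0.1, -1.9], [0, 0, 0], 0],
    [[0, 0, 0], [0, 0, 0], 0],
  ],
)

```text
clock: 3.52
eef_pos: [494.2, 71.0, 112.6]
tool_rot: [3.115, -0.242, -0.183]
force: [-0.6, 0.6, -0.2]
width: 0.1
gripper_force: 0.0
```

move_arm(
  plan=[
    [[0.5, -0.1, -1.9], [0, 0, 0], 0],
  ],
)

```text
clock: 3.65
eef_pos: [495.2, 71.1, 111.4]
tool_rot: [3.115, -0.241, -0.183]
force: [-0.2, -0.4, 0.2]
width: -0.3
gripper_force: 0.0
```

move_arm(
  plan=[
    [[0.5, -0.1, -1.9], [0, 0, 0], 0],
  ],
)

```text
clock: 3.78
eef_pos: [496.2, 71.0, 110.1]
tool_rot: [3.115, -0.24, -0.183]
force: [-0.8, 0.1, 0.0]
width: 0.0
gripper_force: 0.0
```

```bash
python3 - <<'E'
from h import *
delta(panel(-20,83,4),Rp())
E
```

```text
t 3.77 d [ 12.5   5.4 -26.3] w [ 1.2 -1.4 -0. ] 30.0 2.0 F [-0.8  0.1  0. ] width 0.0
```

move_arm(
  plan=[
    [[2.5, 1.5, -4], [0.4, -0.4, 0], 0],
    [[2.5, 1.5, -4], [0.4, -0.5, 0], 0],
    [[2.5, 1.5, -4], [0.4, -0.5, 0], 0],
    [[2.5, 1.5, -4], [0, 0, 0], 0],
    [[0, 0, 0], [0, 0, 0], 0],
    [[0, 0, 0], [0, 0, 0], 0],
  ],
)

```text
clock: 4.53
eef_pos: [512.3, 77.6, 104.4]
tool_rot: [3.134, -0.242, -0.188]
force: [0.2, 0.4, -0.2]
width: 0.3
gripper_force: 0.0
```

```bash
python3 - <<'E'
from h import *
delta(panel(-20,83,4),Rp())
E
```

```text
t 4.53 d [ -3.6  -1.2 -20.7] w [ 0.2 -1.1 -0. ] 21.0 1.0 F [ 0.2  0.4 -0.2] width 0.3
```

move_arm(
  plan=[
    [[0, 0, 0], [0, 0, 0], 0],
    [[0, 0, 0], [0, 0, 0], 0],
  ],
)

```text
clock: 4.78
eef_pos: [512.4, 77.7, 104.6]
tool_rot: [3.134, -0.243, -0.188]
force: [-0.2, -0.2, 0.1]
width: 0.2
gripper_force: 0.0
```

move_arm(
  plan=[
    [[0, 0, -8], [0, 0, 0], 0],
    [[0, 0, 0], [0, 0, 0], 0],
  ],
)

```text
clock: 5.03
eef_pos: [514.6, 77.9, 99.0]
tool_rot: [3.132, -0.237, -0.187]
force: [1.1, 0.4, 0.1]
width: 0.2
gripper_force: 0.0
```

```bash
python3 - <<'E'
from h import *
delta(panel(-20,83,4),Rp())
E
```

```text
t 5.03 d [ -5.9  -1.5 -15.3] w [ 0.3 -1.4 -0. ] 16.0 1.0 F [1.1 0.4 0.1] width 0.2
```

```bash
python3 - <<'E'
from h import *
s=status.read_state();print(np.round(s['qpos'],3),np.round(s['tau'],1))
E
```

```text
[-0.195  0.598 -0.124  2.196  0.925  0.233 -2.941] [ -0.  -44.2  -0.4  -8.9   0.3  -0.2  -0. ]
```

The joint readings show q6 and q7 at their limits, so the panel-normal tilt isn't reachable here. I'll switch to a vertical tool with its x axis along the machine's y, pressing with the far finger edge.

```bash
cat >> h.py <<'E'
def Rv(): return R.from_euler('z',m0[2]+np.pi/2)*R.from_euler('x',np.pi)
E
python3 - <<'E'
from h import *
delta(panel(-10,83,9)-[14.5,0,-40],Rv())
E
```

```text
t 5.03 d [-11.9  -0.3  32.1] w [-8.  12.8 89.4] 34.0 91.0 F [1.1 0.4 0.1] width 0.2
```

move_arm(
  plan=[
    [[-2, 0, 15], [0, 0, 9], 0],
    [[-2, 0, 15], [-0.9, 1.4, 9.9], 0],
    [[-2, 0, 2], [-0.9, 1.4, 9.9], 0],
    [[-2, 0, 0], [-0.9, 1.4, 9.9], 0],
    [[-2, 0, 0], [-0.9, 1.4, 9.9], 0],
    [[-2, 0, 0], [-0.9, 1.4, 9.9], 0],
    [[0, 0, 0], [-0.9, 1.4, 9.9], 0],
    [[0, 0, 0], [-0.9, 1.4, 9.9], 0],
    [[0, 0, 0], [-0.9, 1.4, 9.9], 0],
    [[0, 0, 0], [0, 0, 0], 0],
  ],
)

```text
clock: 6.28
eef_pos: [502.7, 78.1, 131.0]
tool_rot: [-3.13, -0.025, 1.353]
force: [-0.0, -0.3, -0.4]
width: -0.0
gripper_force: 0.0
```

```bash
python3 - <<'E'
from h import *
delta(panel(-10,83,9)-[14.5,0,-40],Rv())
s=status.read_state();print(np.round(s['qpos'],3))
E
```

```text
t 6.28 d [-0.  -0.5  0.1] w [-1.6 -0.3  1.6] 1.0 2.0 F [-0.  -0.3 -0.4] width -0.0
[ 0.425  0.775 -0.984  1.986  0.839  0.853 -1.243]
```

move_arm(
  plan=[
    [[0, 0, -12], [-0.8, -0.1, 0.8], 0],
    [[0, 0, -12], [-0.8, -0.2, 0.8], 0],
    [[0, 0, -11], [0, 0, 0], 0],
    [[0, 0, 0], [0, 0, 0], 0],
    [[0, 0, 0], [0, 0, 0], 0],
  ],
)

```text
clock: 6.9
eef_pos: [502.5, 78.0, 96.5]
tool_rot: [3.141, 0.002, 1.383]
force: [0.6, -0.4, -0.3]
width: 0.2
gripper_force: 0.0
```

move_arm(
  plan=[
    [[0, 0, -3], [0, 0, 0], 0],
    [[0, 0, 0], [0, 0, 0], 0],
  ],
)

```text
clock: 7.15
eef_pos: [502.5, 77.7, 93.4]
tool_rot: [3.141, 0.002, 1.383]
force: [0.6, 0.3, -0.6]
width: -0.0
gripper_force: 0.0
```

move_arm(
  plan=[
    [[0, 0, -2], [0, 0, 0], 0],
    [[0, 0, 0], [0, 0, 0], 0],
  ],
)

```text
clock: 7.4
eef_pos: [502.4, 77.8, 91.4]
tool_rot: [-3.142, 0.002, 1.383]
force: [-0.0, 0.1, -0.1]
width: 0.2
gripper_force: 0.0
```

```bash
python3 - <<'E'
from h import *
delta(panel(-10,83,4)-[14.5,0,0],Rv())
E
```

```text
t 7.4 d [ 1.6 -0.5 -5.1] w [ 0.1 -0.  -0.1] 5.0 0.0 F [-0.   0.1 -0.1] width 0.2
```

Now it tracks precisely. I'll press in small steps.

move_arm(
  plan=[
    [[0.5, 0, -1.5], [0, 0, 0], 0],
    [[0, 0, 0], [0, 0, 0], 0],
  ],
)

```text
clock: 7.65
eef_pos: [502.9, 77.9, 89.8]
tool_rot: [-3.142, 0.002, 1.383]
force: [-0.3, 0.2, 0.6]
width: 0.0
gripper_force: 0.0
```

move_arm(
  plan=[
    [[0.5, 0, -1.5], [0, 0, 0], 0],
    [[0, 0, 0], [0, 0, 0], 0],
  ],
)

```text
clock: 7.9
eef_pos: [503.1, 78.0, 88.3]
tool_rot: [-3.141, 0.002, 1.383]
force: [-0.8, -0.7, -0.0]
width: -0.3
gripper_force: 0.5
```

move_arm(
  plan=[
    [[0, 0, -1.5], [0, 0, 0], 0],
    [[0, 0, 0], [0, 0, 0], 0],
  ],
)

```text
clock: 8.15
eef_pos: [503.1, 78.0, 86.8]
tool_rot: [-3.141, 0.002, 1.384]
force: [-1.3, 1.2, 0.4]
width: 0.2
gripper_force: 0.9
```

move_arm(
  plan=[
    [[0, 0, -1], [0, 0, 0], 0],
    [[0, 0, 0], [0, 0, 0], 0],
  ],
)

```text
clock: 8.4
eef_pos: [503.1, 78.0, 85.9]
tool_rot: [-3.141, 0.002, 1.384]
force: [-3.0, 0.6, 1.2]
width: -0.3
gripper_force: 1.5
```

move_arm(
  plan=[
    [[0, 0, -1], [0, 0, 0], 0],
    [[0, 0, 0], [0, 0, 0], 0],
  ],
)

```text
clock: 8.65
eef_pos: [503.2, 78.0, 84.8]
tool_rot: [-3.141, 0.002, 1.383]
force: [-2.9, 0.6, 1.1]
width: 0.2
gripper_force: 1.6
```

```bash
python3 - <<'E'
from h import *
import cv2
delta(panel(-10,83,4)-[14.5,0,0],Rv())
a=cams.get_image('side')[110:262,240:400];b=cams.get_image('wrist')
a=cv2.resize(a,(442,420),interpolation=cv2.INTER_CUBIC)
cv2.imwrite('pics/r1.png',np.hstack([a,b[:,100:458]]))
E
```

```text
t 8.65 d [ 0.8 -0.6  1.5] w [ 0.1 -0.  -0.2] 2.0 0.0 F [-2.9  0.6  1.1] width 0.2
```

View pics/r1.png

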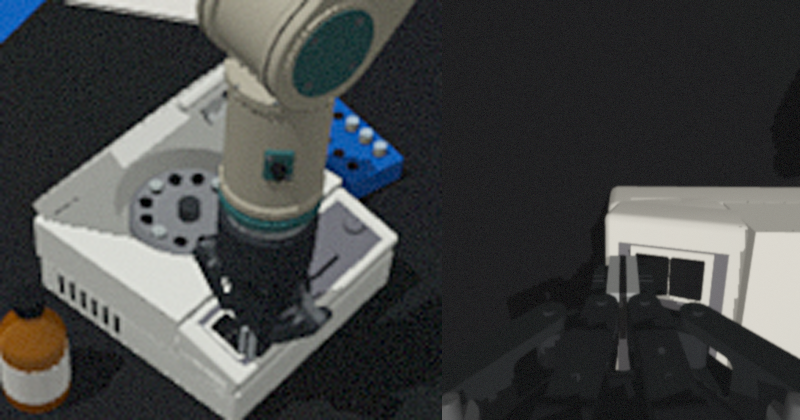

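The wrist view shows the closed tips are only about 15 mm deep (columns 607–638) and sit just in front of the rocker's near end (column 637). I'll lift, shift 7 mm up-slope and press again.

move_arm(
  plan=[
    [[-0.5, 0, 6], [0, 0, 0], 0],
    [[0, 0, 6], [0, 0, 0], 0],
    [[8, -1.5, 0], [0, 0, 0], 0],
    [[0, 0, 0], [0, 0, 0], 0],
    [[0, 0, -5], [0, 0, 0], 0],
    [[0, 0, 0], [0, 0, 0], 0],
  ],
)

```text
clock: 9.5
eef_pos: [510.4, 76.2, 91.3]
tool_rot: [-3.14, 0.003, 1.384]
force: [-0.1, 0.3, -0.5]
width: 0.3
gripper_force: 0.0
```

```bash
python3 - <<'E'
from h import *
delta(panel(-10,83,4)-[7.5,0,0],Rv())
E
```

```text
t 9.5 d [ 0.4 -0.2 -5. ] w [ 0.1 -0.1 -0.2] 5.0 0.0 F [-0.1  0.3 -0.5] width 0.3
```

move_arm(
  plan=[
    [[0, 0, -1.5], [0, 0, 0], 0],
    [[0, 0, 0], [0, 0, 0], 0],
  ],
)

```text
clock: 9.75
eef_pos: [510.8, 76.4, 90.5]
tool_rot: [-3.141, 0.002, 1.383]
force: [-0.2, -1.4, 0.3]
width: 0.1
gripper_force: 0.6
```

move_arm(
  plan=[
    [[0, 0, -1.5], [0, 0, 0], 0],
    [[0, 0, 0], [0, 0, 0], 0],
  ],
)

```text
clock: 10.0
eef_pos: [510.8, 76.5, 88.9]
tool_rot: [-3.141, 0.002, 1.383]
force: [-1.9, 0.0, 1.1]
width: 0.1
gripper_force: 1.0
```

move_arm(
  plan=[
    [[0, 0, -1.5], [0, 0, 0], 0],
    [[0, 0, 0], [0, 0, 0], 0],
  ],
)

```text
clock: 10.25
eef_pos: [511.0, 76.2, 87.2]
tool_rot: [3.142, 0.002, 1.383]
force: [0.1, -0.3, 0.0]
width: 0.0
gripper_force: 0.0
```

move_arm(
  plan=[
    [[0, 0, -1], [0, 0, 0], 0],
    [[0, 0, 0], [0, 0, 0], 0],
  ],
)

```text
clock: 10.5
eef_pos: [511.2, 76.4, 86.5]
tool_rot: [3.141, 0.002, 1.383]
force: [0.2, -0.0, 1.9]
width: -0.2
gripper_force: 0.6
```

Force rose, dropped to zero (the snap), then rose again on the levelled rocker. I'll lift straight up and check.

move_arm(
  plan=[
    [[0, 0, -0.8], [0, 0, 0], 0],
    [[0, 0, 0], [0, 0, 0], 0],
    [[0, 0, 10], [0, 0, 0], 0],
    [[-5, 1, 20], [0, 0, 0], 0],
    [[-10, 2, 40], [0, 0, 0], 0],
    [[-20, 4, 40], [0, 0, 0], 0],
    [[-20, 4, 40], [0, 0, 0], 0],
    [[-20, 4, 40], [0, 0, 0], 0],
    [[0, 0, 0], [0, 0, 0], 0],
  ],
)

```text
clock: 11.62
eef_pos: [436.1, 92.6, 278.3]
tool_rot: [3.136, 0.001, 1.385]
force: [0.8, -0.8, 0.7]
width: -0.1
gripper_force: 0.0
```

```bash
python3 - <<'E'
from h import *
import cv2
a=cams.get_image('side')[110:262,240:400];b=cams.get_image('wrist');c=cams.get_image('scene')[140:270,100:320]
a=cv2.resize(a,(442,420),interpolation=cv2.INTER_CUBIC);c=cv2.resize(c,(358,212),interpolation=cv2.INTER_CUBIC)
b=cv2.resize(b,(358,208))
cv2.imwrite('pics/r2.png',np.hstack([a,np.vstack([b,c])]))
print(np.round(status.read_state()['qpos'],2))
E
```

```text
[ 0.56  0.5  -1.19  1.98  0.54  1.04 -1.08]
```

View pics/r2.png

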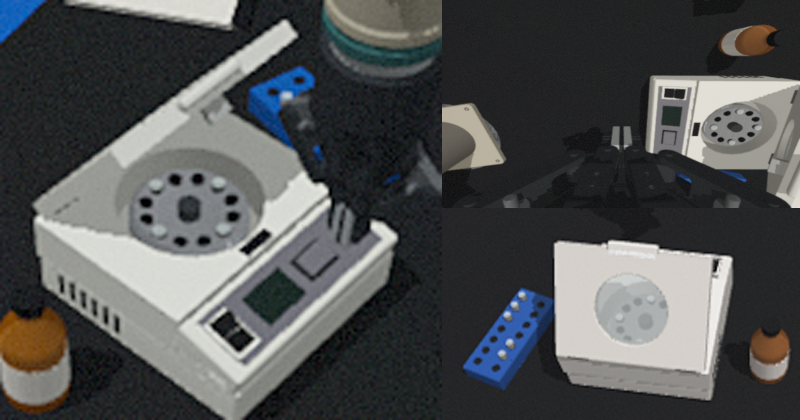

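Near half now lies level with the far half (rocker on); lid and machine unchanged. Next I'll work out the lid path.

```bash
python3 - <<'E'
from h import *
C=cam('scene');lp=np.array([[233,163],[202.5,161.5]])
q=least_squares(lambda a:(proj(world([lidpt(177,35,14.5,a[0]),lidpt(177,-35,14.5,a[0])],m0),C)-lp).ravel(),[.8]);print(q.x,q.fun)
L=lambda a:lidpt(165,0,14.5,a)+[7.5,0,0]
delta(L(.93)+[10,0,50],Rv());delta(L(.93)+[0,0,5],Rv())
A=np.linspace(.93,0,11);W=np.array([world(L(a),m0)[0] for a in A]);print(A.round(2),W.round(1));print(np.diff(W,axis=0).round(1))
E
```

```text
[0.90779045] [ 0.25574633  0.69445368 -0.41506121 -0.95643804]
t 11.78 d [ 206.2 -124.5   19.3] w [ 0.2 -0.1 -0.1] 242.0 0.0 F [ 0.3  0.  -0.3] width -0.2
t 11.78 d [ 196.4 -122.6  -25.7] w [ 0.2 -0.1 -0.1] 233.0 0.0 F [ 0.3  0.  -0.3] width -0.2
[0.93 0.84 0.74 0.65 0.56 0.47 0.37 0.28 0.19 0.09 0.  ] [[632.3 -31.9 244.4]
 [619.8 -29.5 235.7]
 [608.2 -27.3 225.9]
 [597.5 -25.2 215. ]
 [587.9 -23.3 203.2]
 [579.3 -21.7 190.5]
 [572.  -20.3 177. ]
 [565.9 -19.1 162.9]
 [561.2 -18.2 148.3]
 [557.8 -17.6 133.3]
 [555.7 -17.2 118. ]]
[[-12.5   2.4  -8.7]
 [-11.6   2.2  -9.8]
 [-10.7   2.1 -10.9]
 [ -9.7   1.9 -11.9]
 [ -8.5   1.6 -12.7]
 [ -7.3   1.4 -13.5]
 [ -6.1   1.2 -14.1]
 [ -4.8   0.9 -14.6]
 [ -3.4   0.7 -15. ]
 [ -2.    0.4 -15.3]]
```

move_arm(
  plan=[
    [[0, -10, 25], [0, 0, 0], 0],
    [[0, -15, 25], [0, 0, 0], 0],
    [[27, -16, 0], [0, 0, 0], 0],
    [[30, -14, 0], [0, 0, 0], 0],
    [[30, -14, 0], [0, 0, 0], 0],
    [[30, -14, 0], [0, 0, 0], 0],
    [[30, -14, 0], [0, 0, 0], 0],
    [[30, -14, 0], [0, 0, 0], 0],
    [[34, -14, 0], [0, 0, 0], 0],
    [[0, 0, 0], [0, 0, 0], 0],
  ],
)

```text
clock: 13.02
eef_pos: [648.4, -35.6, 322.2]
tool_rot: [-3.138, 0.002, 1.38]
force: [0.2, -0.4, -0.7]
width: -0.2
gripper_force: 0.0
```

```bash
python3 - <<'E'
from h import *
L=lambda a:lidpt(157,0,14.5,a)+[7.5,0,0]
delta(L(.92)+[0,0,8],Rv())
print(np.round(status.read_state()['qpos'],2))
A=np.linspace(.92,0,15);W=np.array([world(L(a),m0)[0] for a in A]);print(W.round(1)[[0,5,10,14]]);print(np.diff(W,axis=0).round(1).tolist())
E
```

```text
t 13.03 d [-12.7   3.  -77.1] w [ 0.1 -0.2  0.1] 78.0 0.0 F [ 0.2 -0.4 -0.7] width -0.2
[ 0.54  0.73 -1.03  1.37  0.62  1.39 -0.69]
[[635.7 -32.5 237.2]
 [597.7 -25.2 203.1]
 [572.6 -20.4 158.3]
 [563.6 -18.7 118. ]]
[[-8.4, 1.6, -5.8], [-8.1, 1.5, -6.3], [-7.6, 1.5, -6.9], [-7.2, 1.4, -7.3], [-6.7, 1.3, -7.8], [-6.2, 1.2, -8.2], [-5.6, 1.1, -8.6], [-5.0, 1.0, -9.0], [-4.5, 0.9, -9.3], [-3.8, 0.7, -9.6], [-3.2, 0.6, -9.8], [-2.6, 0.5, -10.0], [-1.9, 0.4, -10.2], [-1.3, 0.2, -10.3]]
```

move_arm(
  plan=[
    [[0, 0, -20], [0, 0, 0], 0],
    [[0, 0, -20], [0, 0, 0], 0],
    [[-4, 1, -18], [0, 0, 0], 0],
    [[-4, 1, -12], [0, 0, 0], 0],
    [[0, 0, 0], [0, 0, 0], 0],
  ],
)

```text
clock: 13.65
eef_pos: [637.9, -31.7, 254.4]
tool_rot: [-3.139, 0.003, 1.384]
force: [0.1, 0.4, 0.7]
width: -0.1
gripper_force: 0.0
```

move_arm(
  plan=[
    [[-2, 0.5, -4], [0, 0, 0], 0],
    [[0, 0, 0], [0, 0, 0], 0],
  ],
)

```text
clock: 13.9
eef_pos: [637.0, -31.1, 251.9]
tool_rot: [3.141, 0.002, 1.383]
force: [-0.0, -0.3, 0.4]
width: 0.2
gripper_force: 0.0
```

move_arm(
  plan=[
    [[-2, 0.5, -4], [0, 0, 0], 0],
    [[0, 0, 0], [0, 0, 0], 0],
  ],
)

```text
clock: 14.15
eef_pos: [634.7, -30.7, 247.5]
tool_rot: [-3.141, 0.003, 1.383]
force: [-0.4, -0.7, 0.0]
width: 0.2
gripper_force: 0.0
```

move_arm(
  plan=[
    [[-2, 0.5, -4], [0, 0, 0], 0],
    [[0, 0, 0], [0, 0, 0], 0],
  ],
)

```text
clock: 14.4
eef_pos: [632.6, -30.2, 243.3]
tool_rot: [-3.141, 0.003, 1.383]
force: [0.3, -0.1, 0.0]
width: 0.2
gripper_force: 0.0
```

move_arm(
  plan=[
    [[1, 0, -5], [0, 0, 0], 0],
    [[0, 0, 0], [0, 0, 0], 0],
  ],
)

```text
clock: 14.65
eef_pos: [633.8, -30.3, 238.1]
tool_rot: [-3.141, 0.002, 1.383]
force: [0.0, -0.2, 0.2]
width: 0.0
gripper_force: 0.0
```

move_arm(
  plan=[
    [[0, 0, -4], [0, 0, 0], 0],
    [[0, 0, 0], [0, 0, 0], 0],
  ],
)

```text
clock: 14.9
eef_pos: [633.8, -30.2, 234.3]
tool_rot: [-3.141, 0.002, 1.383]
force: [-0.2, -0.7, 0.6]
width: 0.1
gripper_force: 0.0
```

move_arm(
  plan=[
    [[0, 0, -4], [0, 0, 0], 0],
    [[0, 0, 0], [0, 0, 0], 0],
  ],
)

```text
clock: 15.15
eef_pos: [633.7, -30.2, 230.3]
tool_rot: [-3.141, 0.002, 1.383]
force: [-0.3, 0.0, 0.1]
width: 0.1
gripper_force: 0.0
```

```bash
python3 - <<'E'
from h import *
import cv2
a=cams.get_image('side')[80:232,250:410];c=cams.get_image('scene')[140:270,120:320];b=cams.get_image('wrist')
a=cv2.resize(a,(442,420),interpolation=cv2.INTER_CUBIC);c=cv2.resize(c,(358,232),interpolation=cv2.INTER_CUBIC)
cv2.imwrite('pics/l1.png',np.hstack([a,np.vstack([cv2.resize(b,(358,188)),c])]))
E
```

```text
(no output)
```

View pics/l1.png

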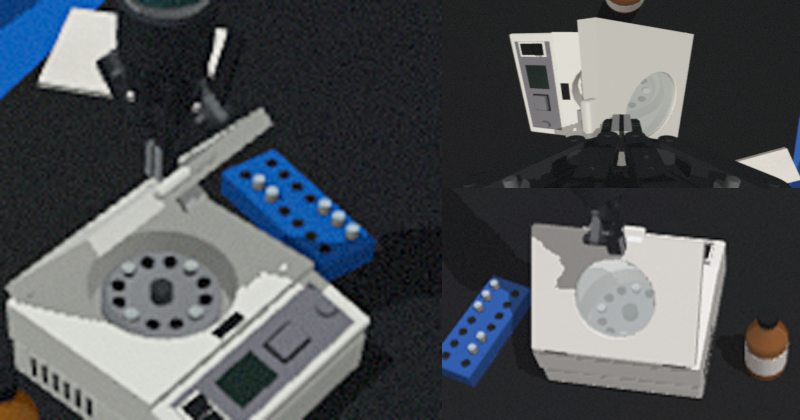

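The tip is just above and behind the lip on the lid's outer face, so the side is right. I'll follow the arc.

move_arm(
  plan=[
    [[-4, 0.7, -4], [0, 0, 0], 0],
    [[-4, 0.7, -4], [0, 0, 0], 0],
    [[0, 0, 0], [0, 0, 0], 0],
  ],
)

```text
clock: 15.68
eef_pos: [625.3, -28.8, 222.2]
tool_rot: [-3.141, 0.003, 1.384]
force: [-0.5, -0.1, 0.7]
width: -0.1
gripper_force: 0.0
```

move_arm(
  plan=[
    [[-4, 0.7, -4], [0, 0, 0], 0],
    [[-4, 0.7, -4], [0, 0, 0], 0],
    [[0, 0, 0], [0, 0, 0], 0],
  ],
)

```text
clock: 16.05
eef_pos: [617.3, -27.4, 214.2]
tool_rot: [-3.141, 0.003, 1.384]
force: [0.4, -0.0, -0.4]
width: 0.1
gripper_force: 0.0
```

```bash
cat >> h.py <<'E'
def lid():
    from math import atan2,hypot
    s=status.read_state(); p=R.from_euler('z',-m0[2]).apply(s['eef_pos']-[m0[0],m0[1],0])
    x,z=116-(p[0]-7.5),p[2]-103.5; r=hypot(x,z)
    dd=np.sqrt(r*r-14.5**2); print('machine',p.round(1),'if touching: a',round(atan2(z,x)-atan2(14.5,dd),3),'d',round(dd,1),'F',np.round(s['force'],1))
E
python3 -c "
from h import *
lid()"
```

```text
machine [ 20.9   1.6 214.2] if touching: a 0.727 d 150.3 F [ 0.4 -0.  -0.4]
```

Zero force so far. The scene camera looks nearly along the lip's arc, so my lid angle was poorly conditioned and the lid is simply lower than I fitted. I'll continue in steps.

move_arm(
  plan=[
    [[-3, 0.5, -4], [0, 0, 0], 0],
    [[-3, 0.5, -4], [0, 0, 0], 0],
    [[0, 0, 0], [0, 0, 0], 0],
  ],
)

```text
clock: 16.42
eef_pos: [611.4, -26.4, 206.2]
tool_rot: [-3.141, 0.003, 1.384]
force: [-0.4, 0.5, 0.7]
width: -0.1
gripper_force: 0.0
```

move_arm(
  plan=[
    [[-3, 0.5, -4], [0, 0, 0], 0],
    [[-3, 0.5, -4], [0, 0, 0], 0],
    [[0, 0, 0], [0, 0, 0], 0],
  ],
)

```text
clock: 16.8
eef_pos: [605.4, -25.4, 198.2]
tool_rot: [-3.141, 0.003, 1.384]
force: [0.4, -0.7, 0.3]
width: 0.2
gripper_force: 0.0
```

```bash
python3 -c "
from h import *
lid()"
```

```text
machine [  8.8   1.3 198.2] if touching: a 0.593 d 148.0 F [ 0.4 -0.7  0.3]
```

```bash
python3 - <<'E'
from h import *
import cv2
a=cams.get_image('side')[80:232,250:410];c=cams.get_image('scene')[140:270,120:320];b=cams.get_image('wrist')
a=cv2.resize(a,(442,420),interpolation=cv2.INTER_CUBIC);c=cv2.resize(c,(358,232),interpolation=cv2.INTER_CUBIC)
cv2.imwrite('pics/l2.png',np.hstack([a,np.vstack([cv2.resize(b,(358,188)),c])]))
S=cam('side')
for a in(.5,.6,.7,.8,.9):
    P=proj(world([lidpt(167,-109,14.5,a),lidpt(177,0,14.5,a)],m0),S);print(a,((P-[250,80])*2.763).round(0).tolist())
E
```

```text
0.5 [[300.0, 171.0], [228.0, 237.0]]
0.6 [[292.0, 154.0], [219.0, 219.0]]
0.7 [[283.0, 137.0], [209.0, 200.0]]
0.8 [[273.0, 121.0], [197.0, 182.0]]
0.9 [[261.0, 105.0], [185.0, 164.0]]
```

View pics/l2.png

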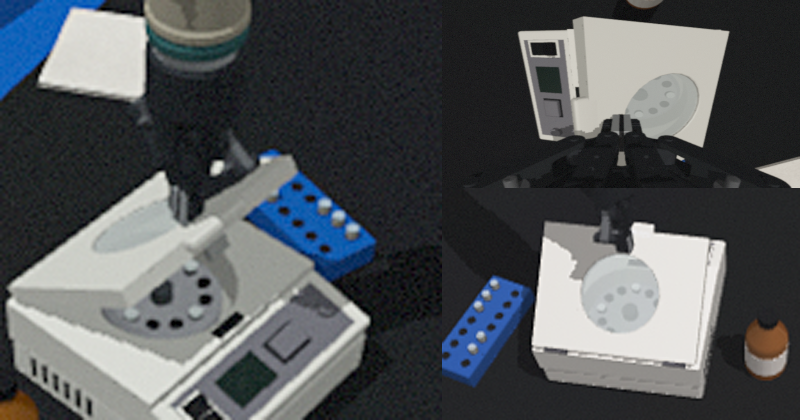

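The lid has moved with the tip: its corner went from (270,110) to (296,157), i.e. about 0.85 → 0.58 rad. Contact is fine, so I'll continue the arc.

```bash
python3 - <<'E'
from h import *
A=np.linspace(.593,0,11);W=np.array([world(lidpt(150,0,14.5,a)+[7.5,-1,0],m0)[0] for a in A]);W[0]=status.read_state()['eef_pos']
print(np.diff(W,axis=0).round(1).tolist(),W[-1])
E
```

```text
[[-7.9, -0.9, -6.3], [-5.0, 1.0, -7.4], [-4.5, 0.9, -7.7], [-4.1, 0.8, -7.9], [-3.6, 0.7, -8.1], [-3.1, 0.6, -8.4], [-2.6, 0.5, -8.5], [-2.1, 0.4, -8.7], [-1.6, 0.3, -8.8], [-1.1, 0.2, -8.9]] [570.28802887 -20.97724352 118.        ]
```

move_arm(
  plan=[
    [[-6, 0.5, -7], [0, 0, 0], 0],
    [[-5, 1, -7.4], [0, 0, 0], 0],
    [[-4.5, 0.9, -7.7], [0, 0, 0], 0],
    [[-4.1, 0.8, -8], [0, 0, 0], 0],
    [[-3.6, 0.7, -8], [0, 0, 0], 0],
    [[-3.1, 0.6, -8.4], [0, 0, 0], 0],
    [[-2.6, 0.5, -8.5], [0, 0, 0], 0],
  ],
)

```text
clock: 17.82
eef_pos: [576.7, -20.1, 143.1]
tool_rot: [-3.141, 0.002, 1.383]
force: [0.1, 1.1, 2.0]
width: 0.1
gripper_force: 1.0
```

```bash
python3 -c "
from h import *
lid()"
```

```text
machine [-20.3   1.1 143.1] if touching: a 0.171 d 148.5 F [0.1 1.1 2. ]
```

move_arm(
  plan=[
    [[-2, 0.4, -8.5], [0, 0, 0], 0],
    [[-1.6, 0.3, -8], [0, 0, 0], 0],
    [[-0.8, 0.1, -5], [0, 0, 0], 0],
    [[0, 0, 0], [0, 0, 0], 0],
  ],
)

```text
clock: 18.32
eef_pos: [572.1, -20.1, 121.4]
tool_rot: [-3.14, 0.003, 1.383]
force: [1.1, -0.0, -0.5]
width: -0.2
gripper_force: 0.0
```

move_arm(
  plan=[
    [[0, 0, -2], [0, 0, 0], 0],
    [[0, 0, -2], [0, 0, 0], 0],
    [[0, 0, 0], [0, 0, 0], 0],
  ],
)

```text
clock: 18.7
eef_pos: [572.7, -19.7, 118.2]
tool_rot: [3.141, 0.003, 1.383]
force: [0.3, -0.1, 0.7]
width: -0.4
gripper_force: 0.5
```

```bash
python3 -c "
from h import *
lid()"
```

```text
machine [-24.4   0.7 118.2] if touching: a 0.001 d 147.9 F [ 0.3 -0.1  0.7]
```

move_arm(
  plan=[
    [[0, 0, -1], [0, 0, 0], 0],
    [[0, 0, 0], [0, 0, 0], 0],
  ],
)

```text
clock: 18.95
eef_pos: [572.7, -19.8, 118.0]
tool_rot: [3.141, 0.003, 1.383]
force: [-2.0, -1.1, 9.0]
width: 0.2
gripper_force: 4.0
```

move_arm(
  plan=[
    [[0, 0, -1], [0, 0, 0], 0],
    [[0, 0, 0], [0, 0, 0], 0],
  ],
)

```text
clock: 19.2
eef_pos: [572.7, -19.7, 118.0]
tool_rot: [3.14, 0.004, 1.383]
force: [-4.2, -1.7, 14.1]
width: -0.1
gripper_force: 7.5
```

The lid is hard against its stop at z = 118 mm, so it's shut. I'll lift and go above the start key.

move_arm(
  plan=[
    [[0, 0, 5], [0, 0, 0], 0],
    [[0, 0, 20], [0, 0, 0], 0],
    [[0, 0, 20], [0, 0, 0], 0],
    [[-20, -4, 5], [0, 0, 0], 0],
    [[-25, -6, 0], [0, 0, 0], 0],
    [[-25, -6, 0], [0, 0, 0], 0],
    [[0, 0, 0], [0, 0, 0], 0],
  ],
)

```text
clock: 20.08
eef_pos: [501.7, -36.3, 167.1]
tool_rot: [3.141, 0.004, 1.383]
force: [0.3, 0.7, 0.4]
width: -0.2
gripper_force: 0.0
```

```bash
python3 - <<'E'
from h import *
import cv2
delta(panel(5,-30,7)-[7.5,0,0],Rv())
s=status.read_state();np.save('w2.npy',np.r_[s['eef_pos'],s['tool_rot']])
b=cams.get_image('wrist');a=cams.get_image('side')[110:262,240:400]
cv2.imwrite('pics/k1.png',np.hstack([b[:,150:508],cv2.resize(a,(442,420),interpolation=cv2.INTER_CUBIC)]))
print(np.round(s['qpos'],2))
p=cams.camera_params('wrist');T=np.eye(4);T[:3,:3]=R.from_euler('xyz',s['tool_rot']).as_matrix();T[:3,3]=s['eef_pos']
W=(np.array(p['K']),T@np.array(p['tool_from_camera']))
print((proj(world([panel(0,-30,7),panel(0,-85,7),panel(0,83,2),panel(0,27,1)],m0),W)-[150,0]).round(0).tolist())
E
```

```text
t 20.07 d [  1.3  -1.3 -74.1] w [ 0.2 -0.  -0.1] 74.0 0.0 F [0.3 0.7 0.4] width -0.2
[ 0.65  0.7  -0.99  1.97  0.77  0.9  -0.94]
[[134.0, 223.0], [134.0, 286.0], [137.0, 60.0], [137.0, 146.0]]
```

View pics/k1.png

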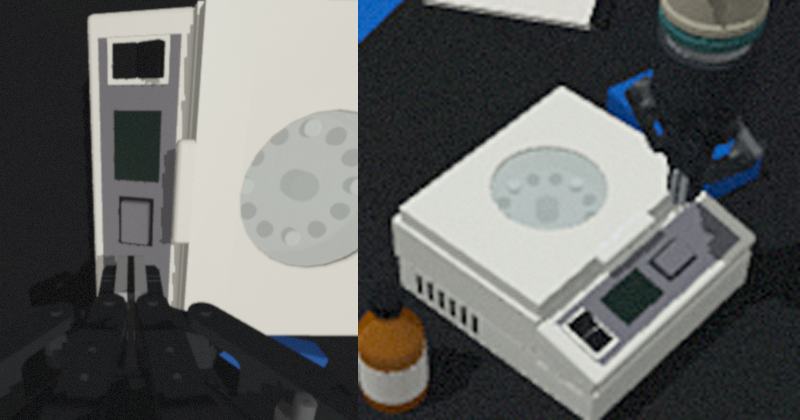

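Lid is shut and stays shut, rocker on, and the start key is at (136,221), within 2 px of the predicted position. Descending onto it.

move_arm(
  plan=[
    [[1, -1, -15], [0, 0, 0], 0],
    [[0, 0, -15], [0, 0, 0], 0],
    [[0, 0, -15], [0, 0, 0], 0],
    [[0, 0, -15], [0, 0, 0], 0],
    [[0, 0, -9], [0, 0, 0], 0],
    [[0, 0, 0], [0, 0, 0], 0],
  ],
)

```text
clock: 20.92
eef_pos: [503.2, -36.4, 96.4]
tool_rot: [-3.14, 0.002, 1.384]
force: [-0.9, -0.1, 0.2]
width: -0.1
gripper_force: 0.0
```

move_arm(
  plan=[
    [[0, 0, -4], [0, 0, 0], 0],
    [[0, 0, 0], [0, 0, 0], 0],
  ],
)

```text
clock: 21.18
eef_pos: [504.1, -36.4, 93.5]
tool_rot: [3.141, 0.002, 1.383]
force: [0.0, -0.1, 2.6]
width: 0.3
gripper_force: 0.7
```

move_arm(
  plan=[
    [[0.5, 0, -2], [0, 0, 0], 0],
    [[0, 0, 0], [0, 0, 0], 0],
  ],
)

```text
clock: 21.42
eef_pos: [504.6, -36.4, 91.5]
tool_rot: [3.141, 0.002, 1.383]
force: [0.6, 0.1, 3.2]
width: -0.0
gripper_force: 1.5
```

move_arm(
  plan=[
    [[0.5, 0, -1.5], [0, 0, 0], 0],
    [[0, 0, 0], [0, 0, 0], 0],
  ],
)

```text
clock: 21.68
eef_pos: [505.0, -36.5, 89.8]
tool_rot: [3.141, 0.002, 1.383]
force: [0.3, -0.2, 4.2]
width: 0.1
gripper_force: 2.2
```

```bash
python3 -c "
from h import *
delta(panel(5,-30,3)-[7.5,0,0],Rv())"
```

```text
t 21.68 d [-1.  -1.2 -0.6] w [ 0.1  0.  -0.1] 2.0 0.0 F [ 0.3 -0.2  4.2] width 0.1
```

move_arm(
  plan=[
    [[0, 0, -1.2], [0, 0, 0], 0],
    [[0, 0, 0], [0, 0, 0], 0],
  ],
)

```text
clock: 21.92
eef_pos: [505.2, -36.6, 89.2]
tool_rot: [3.14, 0.003, 1.383]
force: [0.0, -1.0, 10.5]
width: -0.0
gripper_force: 5.2
```

move_arm(
  plan=[
    [[0, 0, -0.8], [0, 0, 0], 0],
    [[0, 0, 0], [0, 0, 0], 0],
  ],
)

```text
clock: 22.18
eef_pos: [505.3, -36.5, 89.0]
tool_rot: [3.14, 0.003, 1.383]
force: [-2.3, -0.4, 16.2]
width: -0.4
gripper_force: 8.1
```

The key bottomed at z = 89 mm with 16 N on it. I'll release straight up and retreat.

move_arm(
  plan=[
    [[-0.5, 0, 5], [0, 0, 0], 0],
    [[-1, 0, 15], [0, 0, 0], 0],
    [[-3, 0, 25], [0, 0, 0], 0],
    [[-5, 0, 30], [0, 0, 0], 0],
    [[-10, 0, 30], [0, 0, 0], 0],
    [[-20, 0, 30], [0, 0, 0], 0],
    [[-20, 0, 10], [0, 0, 0], 0],
    [[0, 0, 0], [0, 0, 0], 0],
  ],
)

```text
clock: 23.18
eef_pos: [444.2, -37.0, 233.4]
tool_rot: [3.141, 0.004, 1.383]
force: [0.9, -0.1, -0.1]
width: 0.0
gripper_force: 0.0
```

```bash
python3 - <<'E'
from h import *
import cv2
b=cams.get_image('wrist');a=cams.get_image('side')[110:262,240:400]
cv2.imwrite('pics/e.png',np.hstack([b[:,150:508],cv2.resize(a,(442,420),interpolation=cv2.INTER_CUBIC)]))
E
```

```text
(no output)
```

View pics/e.png

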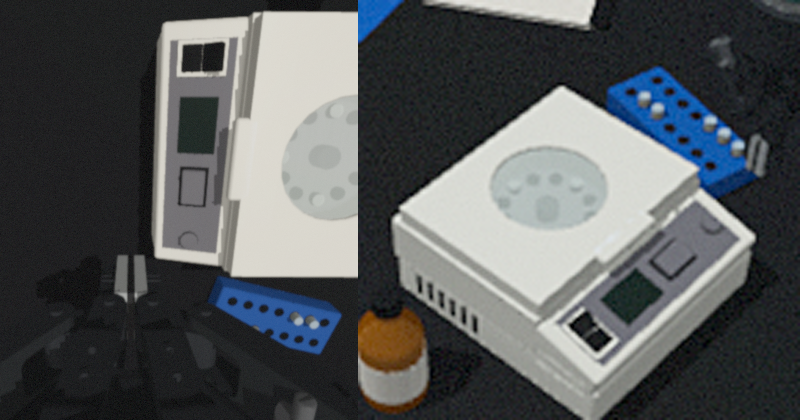

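The lid is shut, the rocker is on, the keys are up, the machine and bystanders haven't moved, and the arm is clear.

```bash
python3 -c "
from cell import ctrl
print(ctrl.finish_job())"
```

```text
the job is handed in; nothing more can be done
None
```

I switched the centrifuge on at the rocker, pushed the lid shut until it latched, pressed the start key fully in and released it, and handed the job in at about 23 s; no pass/fail verdict came back.

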